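# Load a specimen mount into the microscope's feed chute

### The job

Load the large round specimen mount, polished face up, into the sloped feed chute: push it down past the light click of the check roller and on under the hood until you feel it resting against the escapement stop, without forcing the stop. Then ease the clear dust flap shut without letting it slam, and leave the other two mounts and the clear dish where they are.

Things in the scene. Friction and masses are not known exactly. Their poses are not given: they have to be found in the camera images.
- mount: the specimen mount to load: black resin disc, 40 mm diameter, 25 mm high, 30 to 65 g, with a small section of bright metal in its polished top face. Origin: centre of its underside, z up through the polished face.
- mount_small: another mount, to be left: black resin disc, 29 mm diameter, 20 mm high. Origin: centre of its underside.
- mount_square: another mount, to be left: black resin block, 30 x 30 mm, 20 mm high. Origin: centre of its underside.
- tray: white tray on the bench with the three mounts in a row along its x axis, about 78 mm apart, in any order: 250 (x) x 120 (y) x 10 mm high, rim 4 mm thick, floor about 4 mm above the bench. Origin: centre of its underside.
- dish: closed clear dish, 92 mm diameter, 15 mm high, to be left. Origin: centre of its underside.
- chute: fixed aluminium channel, 16 degrees down. Origin: centre of its floor at the hood's mouth; x downhill along it, y across towards the robot, z square to its floor. 44 mm wide, walls 15 mm high with lips flared out to 61 mm at z = 25; open on top from x = -200 to 0 mm. A mount stays where it is left: it does not slide. Two rubber posts, 8 mm thick, 29 mm high, at y = 35, x = -192 and -12 mm.
- hood (a point): top of the white opaque hood at its mouth (chute frame x = 0, y = 0, z = 40 mm; axes as the chute's). The hood covers x = 0 to 114 mm, is 74 mm wide, its roof 36 to 40 mm above the channel floor; a solenoid stands 24 mm above the roof from x = 50 mm. The mount at the stop still stands 6 to 32 mm out of the mouth, so fingers pushing behind it need not go under the hood.
- stop_slot (a point): centre of the channel floor under the hood, at chute x = 21 mm; axes as the chute's. Within 13 mm up or down the channel from here (x = 8 to 34 mm) is the hidden face of the escapement stop: it can only be felt. A sprung steel blade, 30 mm wide, 3 to 21 mm above the floor; it gives 1 mm for each 4 N, springs back, and is overloaded above 20 N.
- roller (a point): check roller: sprung upright steel roller, 12 mm diameter, standing 5 mm into the channel from its y+ wall, 27 mm uphill of the hood's mouth, 5 to 17 mm above the floor. It springs aside as the 40 mm mount is pushed past with about 1 to 4 N, then lets go. Point: where the roller's inner side is, 11 mm above the floor; axes as the chute's.
- flap_hinge (a point): point on the flap's hinge axis at the middle of the flap (chute frame x = -99, y = -40, z = 31.5 mm); the axis runs along the chute's x. Axes as the chute's.
- flap (a joint): dust flap's hinge angle in rad: 0 shut (lying over the channel), 2.27 fully open (40 degrees back past upright, away from the robot). It stays open by its own weight above about 2.0 rad; below that its spring and weight drive it shut (about 1 N at the handle) and, if let go, it slams.
- flap_bar (a point): middle of the flap's handle: steel bar, 8 mm thick, 90 mm long, along the chute's x, 120 mm from the hinge axis. A clear sheet 186 mm long, 3 mm thick reaches from the hinge to 81 mm from it; two 8 mm rods join the bar's ends to it. At angle a the bar is at chute y = -40 + 120 cos a, z = 32 + 120 sin a mm. Axes: x along the bar, y from the hinge to the bar.
Mind the look-alikes: they are no part of the job. What is shaped like the mount but green or pink is not meant.

How it is judged (in metres and radians):
On the way:
1. the large mount lies against the escapement stop (distance between mount and escapement_stop_c0 below 0.0278 m), for 0.2 s.
At the end, for the whole second after the job is handed in: The large round mount lies face up in the chute against the escapement stop (gap under about 2 mm), at rest; the dust flap is shut (within 0.04 rad) (distance between mount and escapement_stop_c0 below 0.0278 m and linear speed of mount below 0.02 m/s and angle between mount's own z axis and vertical below 0.4 rad and value of joint flap below 0.04 rad); the robot touches nothing.
It fails at once if the stop is forced (mount pressed on it with more than 20 N) (contact force between mount and escapement_stop_c0 above 20 N).
It fails at once if the flap slams (closing faster than 4 rad/s) (velocity of joint flap below -4 rad/s).
It fails at once if a bystander is disturbed (moved more than 20 mm) (distance of any of mount_small, mount_square, dish from where it was at the start of the episode above 0.02 m).
It also fails if it takes over 67 s, if anything falls off the work surface, if the arm or the gripper's body presses on something with over 40 N, if the wrist force passes 120 N, or if a joint passes its speed limit or range.

### The arm

A 6-joint arm with a two-finger parallel gripper is mounted at the origin on the work surface. World frame = base frame: x ahead of the robot, y to its left, z up, the work surface at z = 0. Lengths are in mm, angles in rad, forces in N, time in s.
With the tool pointing down it reaches from about 275 to 850 mm from the base axis. Payload 19 kg.
Tool frame: the origin (TCP) lies midway between the tips of the shut fingers; the grasp point (between the pads) lies 19 mm behind it; x points along the fingers, y is the direction in which the jaws open and shut, and the axes are right-handed (so a half turn about x gives the same grasp; the last joint's range is limited). The gripper opens to 85 mm and grips with 20 to 120 N. Pads are 22 mm wide; open, the fingers measure 114 mm over their backs; the gripper's body (76 mm by 85 mm) begins 54 mm behind the grasp point. The pads swing forward as they close: fully open they stand 13 mm farther back than shut.
Start: joints at [1.164, 0.15, 1.437, -0, 1.554, -0.134], TCP at [154.927, 553.704, 231.267] pointing down, gripper open.
Joint ranges: [-2.8, 2.8], [-0.68, 2.1], [0.12, 2.68], [-1.39, 4.53], [0.16, 2.79], [-2.81, 2.81]. Speed limits (rad/s): [1.89, 1.89, 2.22, 3.01, 3.01, 3.01].

### API

Orientations are given as a unit quaternion [w, x, y, z].
In Python, from plant import status, eyes, r gives the robot as it stands.
- The arm moves only by the shell command python3 -m handwheel 'ROWS' [FORCE]. ROWS is text: rows parted by semicolons, each of 5 numbers parted by spaces: the opening in per cent of the stroke, from 0 (shut) to 100 (fully open), then the shift along the tool's x, y, z in cm, then the turn about the tool's x in degrees. A call has 1 to 8 rows; each row shifts and turns the commanded pose from where the row before left it, along the tool's axes as they then stand; what a row does not reach is not made up. A row lasts 1/12 s, in which the tool goes at most 41.7 mm and 7.16 degrees, less where a joint would pass 70% of its speed; a pose out of reach is approached as far as the arm can. A call with a gripper value outside its range is refused whole. The fingers move at their own pace and stop on an object; FORCE is the grip in N (left out, the last holds). Time passes only in rows, so rows that do not move let the fingers close. It gives the time, the measured TCP pose, the force and the opening at its end, in the units of the state.
- status.sense(): the state, without advancing time (a new reading comes with each control period).
- eyes.capture(name): name is "scene" or "top" or "wrist"; returns (picture, depth): 384x512x3 uint8, red, green, blue; 384x512 float32, mm along the optical axis (not along the pixel's ray), 0 where there is no reading.
- eyes.camera_params(name): a dict with "K" (3x3 intrinsics, pixels), "R" (3x3) and "t" (3): a world point X has camera coordinates R X + t; the wrist camera has in their place "mount" (4x4, takes a point from camera to tool coordinates, whose origin is the TCP and whose axes are the tool frame's). Camera axes: x right, y down, z forward; pixel columns grow to the right and rows downward; lengths in mm; the calibration is good to about 2 mm. A picture is of the moment at which its call begins: read the wrist's pose just before it. camera_params takes no time and is no camera call.
- r.sign_off(): hands the job in, once; it reports no verdict.
The state is a dict: "time_s": time; "joint_positions": joint angles; "joint_vel": joint speeds; "joint_efforts": joint torques, N m; "tool_pos": TCP position; "eef_rot": TCP orientation; "contact_force": force on the tool from outside, world axes, zero at the start; "ft_torque": the same for the moment, N m; "finger_gap": finger opening in mm.
Only numpy, scipy, OpenCV 4.12 (cv2) and the standard library are available. Lean on these libraries where they do the work, as an engineer would, in place of code of your own. Each camera call takes 0.05 s, during which the arm holds its last target. There are 200 camera calls.

## Working session

There is one attempt and no reset: what is moved stays moved. The work goes in short steps, Python scripts to look and compute and a shell command to move; the robot and the scene stay as the last step left them, time stands still between calls to the robot, and variables do not carry over. Pictures are saved under pics/ and viewed, about 8 in all and at most 12, crops included, and the job is handed in when it is done.

```bash
mkdir -p pics; ls; python3 - <<'E'
from plant import status, eyes, r
import cv2,numpy as np
print(status.sense())
for n in ("scene","top"):
    p,d=eyes.capture(n); cv2.imwrite(f"pics/{n}0.png",p[...,::-1]); np.save(f"pics/{n}0.npy",d)
    c=eyes.camera_params(n); print(n,{k:np.round(v,3).tolist() for k,v in c.items()})
print(eyes.camera_params("wrist"))
a=[cv2.imread(f"pics/{n}0.png") for n in("scene","top")]
cv2.imwrite("pics/both.png",cv2.resize(np.vstack(a),(800,1200))[:600]) 
E
```

```text
pics
{'time_s': 0.0, 'joint_positions': array([ 1.16397925e+00,  1.50987444e-01,  1.43800447e+00,  3.87707195e-06,
        1.55382439e+00, -1.34013408e-01]), 'joint_vel': array([ 0.00046222,  0.00047649, -0.00087127, -0.00028359,  0.00042828,
        0.00085418]), 'joint_efforts': array([-2.86567174e-04, -7.13037515e+01, -5.70891201e+01, -2.89011609e-05,
        8.53641744e-03,  1.40491991e-07]), 'tool_pos': array([154.85115976, 553.50204021, 230.68786907]), 'eef_rot': array([ 0.70042193,  0.09573532,  0.7006557 , -0.0965684 ]), 'contact_force': array([ 0.0645654 ,  0.28277269, -0.36771278]), 'ft_torque': array([ 0.0669816 , -0.00285273, -0.01241963]), 'finger_gap': 85.49015259603425}
scene {'K': [[355.484, 0.0, 257.984], [0.0, 355.484, 191.371], [0.0, 0.0, 1.0]], 'R': [[-0.216, 0.976, 0.02], [0.657, 0.16, -0.737], [-0.722, -0.146, -0.676]], 't': [119.083, -282.478, 1343.544]}
top {'K': [[453.049, 0.0, 258.95], [0.0, 453.049, 189.69], [0.0, 0.0, 1.0]], 'R': [[0.008, -1.0, 0.017], [-0.998, -0.009, -0.067], [0.067, -0.016, -0.998]], 't': [-47.34, 518.137, 1495.537]}
{'K': array([[291.06859095,   0.        , 253.37471741],
       [  0.        , 291.06859095, 189.39619312],
       [  0.        ,   0.        ,   1.        ]]), 'mount': array([[-6.24093298e-04, -3.02689401e-01,  9.53089050e-01,
        -1.43317962e+02],
       [ 9.99999803e-01, -1.21824945e-04,  6.16120871e-04,
         3.05074165e-01],
       [-7.03832364e-05,  9.53089246e-01,  3.02689417e-01,
        -7.78750473e+01],
       [ 0.00000000e+00,  0.00000000e+00,  0.00000000e+00,
         1.00000000e+00]])}
```

View pics/scene0.png

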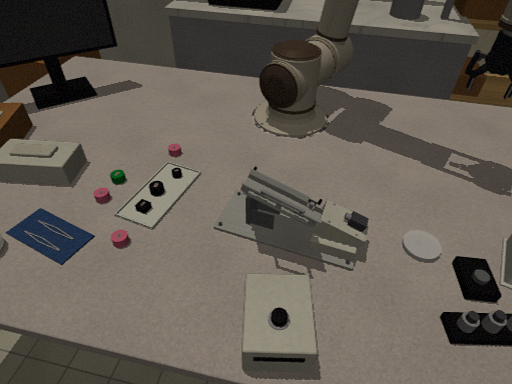

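View pics/top0.png

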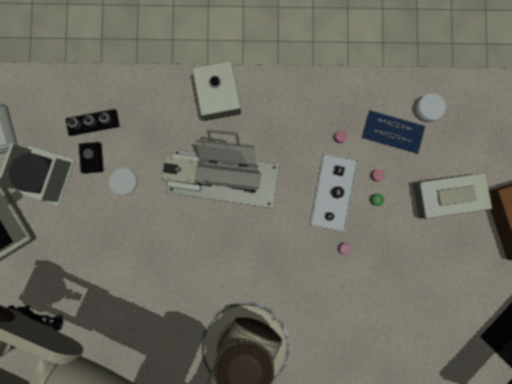

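```bash
cat > h.py <<'E'
import numpy as np,cv2
from plant import status, eyes, r
def cloud(n,d,u,v):
    c=eyes.camera_params(n);K,R,t=(np.array(c[k]) for k in("K","R","t"))
    u,v,d=map(lambda a:np.asarray(a,float),(u,v,d))
    P=np.stack([(u-K[0,2])/K[0,0]*d,(v-K[1,2])/K[1,1]*d,d],-1); return (P-t)@R
def ray(n,u,v,z):
    c=eyes.camera_params(n);K,R,t=(np.array(c[k]) for k in("K","R","t"))
    o=-R.T@t; w=R.T@np.linalg.inv(K)@np.array([u,v,1.]); return o+w*(z-o[2])/w[2]
def proj(n,X):
    c=eyes.camera_params(n);q=np.array(c["R"])@X+c["t"];q=np.array(c["K"])@q;return q[:2]/q[2]
E
python3 - <<'E'
from h import *
im=cv2.imread("pics/top0.png");d=np.load("pics/top0.npy")
a=cv2.resize(im[122:216,156:284],(768,564),interpolation=cv2.INTER_CUBIC)
s=cv2.imread("pics/scene0.png")
b=cv2.resize(s[160:270,210:375],(800,533),interpolation=cv2.INTER_CUBIC)
cv2.imwrite("pics/chute_s.png",b);cv2.imwrite("pics/chute_t.png",a)
cv2.imwrite("pics/tray.png",np.hstack([cv2.resize(im[150:235,300:395],(380,340),interpolation=cv2.INTER_CUBIC),cv2.resize(s[155:255,110:210],(340,340),interpolation=cv2.INTER_CUBIC)]))
# dark blobs in tray
hsv=cv2.cvtColor(im,cv2.COLOR_BGR2HSV)
m=((hsv[...,2]<70)).astype(np.uint8)
m[:,:310]=0;m[:,360:]=0;m[:155]=0;m[235:]=0
n,l,st,c=cv2.connectedComponentsWithStats(m)
for i in range(1,n):
    if st[i,4]>15: print(st[i],c[i],ray("top",*c[i],26).round(1), ray("top",*c[i],14).round(1))
# tray
w=((hsv[...,2]>150)&(hsv[...,1]<30)).astype(np.uint8);w[:,:300]=0;w[:,365:]=0;w[:145]=0;w[240:]=0
k=cv2.findContours(w,0,2)[0];k=max(k,key=cv2.contourArea);q=cv2.boxPoints(cv2.minAreaRect(k))
print([ray("top",*p,10).round(1).tolist() for p in q])
for v in range(124,212,4):
    us=np.arange(156,284,8);P=cloud("top",d[v,us],us,np.full(len(us),v));print(v,round(P[:,0].mean()),P[:,2].round().astype(int).tolist())
E
```

```text
[334 166  10  10  69] [338.49275362 170.37681159] [ 584.9 -308.3   26. ] [ 586.3 -310.6   14. ]
[331 187  13  11  94] [336.72340426 191.95744681] [ 512.6 -302.1   26. ] [ 513.4 -304.3   14. ]
[325 213   9   7  43] [328.69767442 215.97674419] [ 432.6 -275.1   26. ] [ 432.7 -277.1   14. ]
[[405.8, -222.0, 10.0], [636.6, -264.6, 10.0], [618.9, -366.5, 10.0], [388.2, -322.9, 10.0]]
124 743 [-1, 1, 4, 2, 0, 0, 4, -2, -2, -2, 2, -1, -1, -2, -1, 2]
128 729 [-3, -1, 3, 6, 4, 6, 0, 4, -4, 4, 12, -1, -1, 0, 2, 0]
132 686 [7, 7, 1, 3, 4, 5, 1, 203, 209, 223, 223, 1527, 2, 4, 1, -2]
136 699 [1, 3, 0, -1, 5, -8, -1, 6, 2, -1, 217, -1, -1, -6, 2, 4]
140 682 [1, -3, -6, -5, 6, 156, 163, -2, 8, 4, 205, 4, -2, -4, 11, 0]
144 661 [2, -4, -1, 4, 4, 142, 150, 163, 173, 186, 193, 197, 1, 3, -2, 0]
148 648 [5, 4, -4, 3, -1, -1, 139, 153, 158, 172, 180, 189, 197, 7, 5, -4]
152 636 [3, -5, 4, 16, 9, 8, 126, 137, 146, 161, 165, 172, 182, -1, 3, 2]
156 623 [-3, 5, 42, 48, 44, 11, 116, 124, 135, 144, 153, 156, 174, 3, -1, 1]
160 608 [-5, 73, 81, 81, 97, 97, 100, 115, 120, 129, 142, 152, 159, 2, -4, -1]
164 595 [1, 94, 108, 89, 89, 101, 93, 87, 97, 106, 129, 144, 148, 16, 19, 11]
168 583 [-3, 101, 114, 91, 97, 54, 68, 78, 96, 113, 119, 125, 121, 15, 6, 3]
172 571 [-1, 73, 104, 84, 97, 62, 66, 75, 83, 87, 95, 103, 129, 9, 5, 17]
176 558 [2, 78, 85, 91, 93, 57, 70, 75, 76, 88, 100, 101, 113, 12, 12, 9]
180 546 [1, 4, 82, 90, 92, 85, 83, 73, 80, 92, 93, 105, 106, 13, 12, 13]
184 533 [-1, 5, 46, 43, 43, 66, 86, 13, 107, 105, 100, 100, 114, 15, 7, -1]
188 522 [4, 3, 16, 14, 46, 43, 10, 13, 6, 15, 49, 134, 137, 14, 7, -7]
192 510 [1, -6, 11, 8, 9, 11, 12, 9, 9, 12, 6, 9, 35, 5, 11, 1]
196 497 [0, 0, 2, -5, 2, 6, 12, 5, 8, 7, 4, 10, 13, 10, 12, 4]
200 483 [-1, 1, -3, 0, -3, -2, -2, 2, 5, 9, 12, 11, 15, 12, 9, -7]
204 470 [-3, 1, 0, 1, 3, -3, -6, 4, -2, 0, 3, 1, 1, 11, 15, 4]
208 457 [0, -4, 1, 4, 7, -6, 1, 3, 0, -3, -1, 3, -4, 4, 5, 9]
```

View pics/chute_s.png

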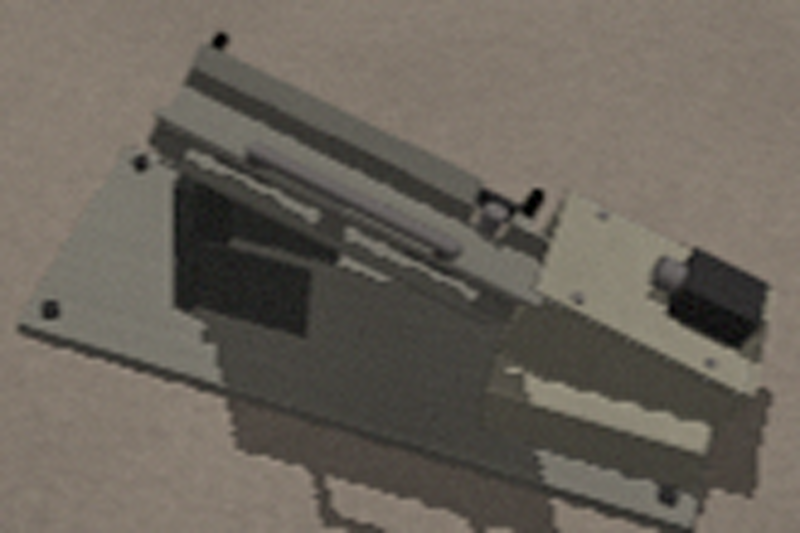

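View pics/chute_t.png

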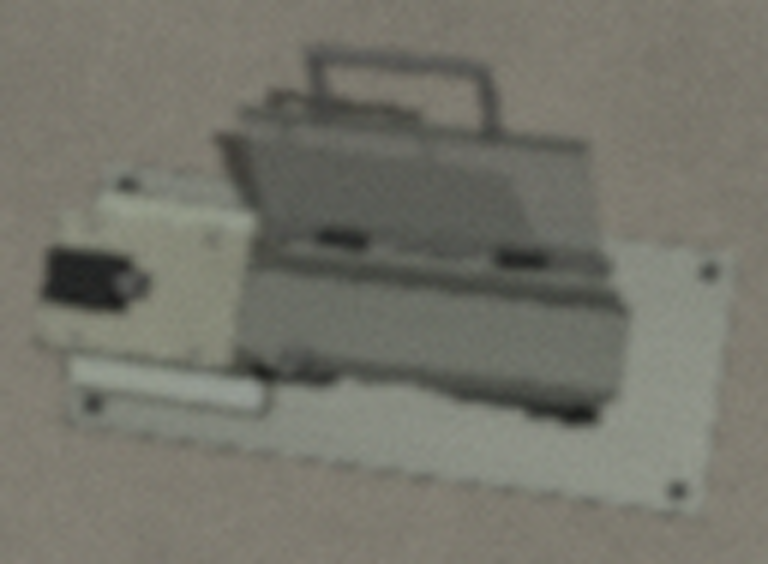

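View pics/tray.png

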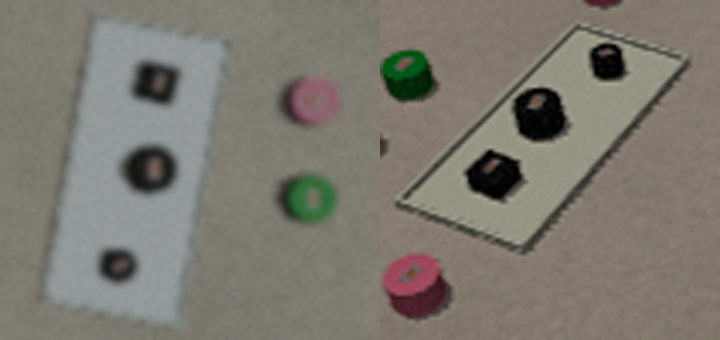

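```bash
cat >> h.py <<'E'
from scipy.spatial.transform import Rotation as Ro
def tri(ut,us):
    A=[]
    for n,u in(("top",ut),("scene",us)):
        c=eyes.camera_params(n);P=np.array(c["K"])@np.c_[c["R"],c["t"]]
        A+= [u[0]*P[2]-P[0],u[1]*P[2]-P[1]]
    X=np.linalg.svd(np.array(A))[2][-1];return X[:3]/X[3]
def Rch(yaw): # columns: chute axes in world
    return Ro.from_euler("ZY",[yaw,np.radians(16)]).as_matrix()
E
python3 - <<'E'
from h import *
from scipy.optimize import least_squares
t=lambda a,b:np.array([156+a/6,122+b/6]); s=lambda a,b:np.array([210+a/4.848,160+b/4.848])
pts={"mouth+":((0,37,40),t(238,365),s(567,193)),"mouth-":((0,-37,40),t(255,212),s(535,291)),
"postup":((-192,35,29),t(588,413),s(221,40)),"postdn":((-12,35,29),t(266,388),s(537,197))}
M=[];W=[]
for k,(m,a,b) in pts.items():
    X=tri(a,b);M.append(m);W.append(X);print(k,X.round(1),(proj("top",X)-a).round(1),(proj("scene",X)-b).round(1))
M=np.array(M,float);W=np.array(W)
f=lambda p:((M@Rch(p[3]).T+p[:3])-W).ravel()
q=least_squares(f,[560,80,70,1.5],loss="soft_l1",f_scale=4).x;print("chute",q.round(3),f(q).reshape(-1,3).round(1))
d=np.load("pics/top0.npy")
# depth checks: channel floor, hood roof
R=Rch(q[3])
im=cv2.imread("pics/top0.png")
for nm,(x,y,w,h) in {"floor":(300,300,280,60),"roof":(170,225,60,50)}.items():
    u,v=np.meshgrid(np.arange(156+x//6,156+(x+w)//6),np.arange(122+y//6,122+(y+h)//6))
    P=cloud("top",d[v,u],u,v).reshape(-1,3);C=(P-q[:3])@R;print(nm,np.median(C,0).round(1),C[:,2].std().round(1), np.percentile(C[:,2],[20,80]).round(1))
np.save("chute.npy",q)
T=cv2.resize(im[122:216,156:284],(768,564));S=cv2.resize(cv2.imread("pics/scene0.png")[160:270,210:375],(768,512))
L=[[(-200,-22,0),(0,-22,0),(0,22,0),(-200,22,0)],[(0,-37,40),(114,-37,40),(114,37,40),(0,37,40)],[(-200,-30,25),(0,-30,25)],[(-200,30,25),(0,30,25)],
[(-144,-40+120*np.cos(2.27),32+120*np.sin(2.27)),(-54,-40+120*np.cos(2.27),32+120*np.sin(2.27))]]
for l in L:
    X=np.array(l)@R.T+q[:3]
    a=np.array([(proj("top",x)-[155.5,121.5])*6 for x in X],int);b=np.array([(proj("scene",x)-[209.5,159.5])*4.6545 for x in X],int)
    cv2.polylines(T,[a],len(l)>2,(0,0,255),1);cv2.polylines(S,[b],len(l)>2,(0,0,255),1)
cv2.imwrite("pics/ov.png",cv2.resize(np.hstack([T[:512],S]),(800,267))); cv2.imwrite("pics/ov.png",np.vstack([T[50:470],S[:]])[:,:][::1]); o=cv2.imread("pics/ov.png");cv2.imwrite("pics/ov.png",cv2.resize(o,(495,600)))
E
```

```text
mouth+ [532.9 161.2  99.2] [-1.  0.] [-2.1 -0.1]
mouth- [612.8 152.  108.2] [-0.8  0. ] [-1.8 -0.1]
postup [506.1 -23.4 141.3] [-0.8  0.1] [-1.7 -0.1]
postdn [522.  147.9  83.1] [-0.9  0. ] [-1.8 -0.1]
chute [567.401 145.886  60.632   1.42 ] [[-0.4  1.1 -0.1]
 [-7.1 -0.8 -9.1]
 [ 0.2 -0.1  0.2]
 [10.2 -0.2  8.7]]
floor [-96.2  -1.1   3.4] 63.2 [0.9 5.9]
roof [ 31.9 -24.5  41.9] 147.1 [39.7 44.7]
```

View pics/ov.png

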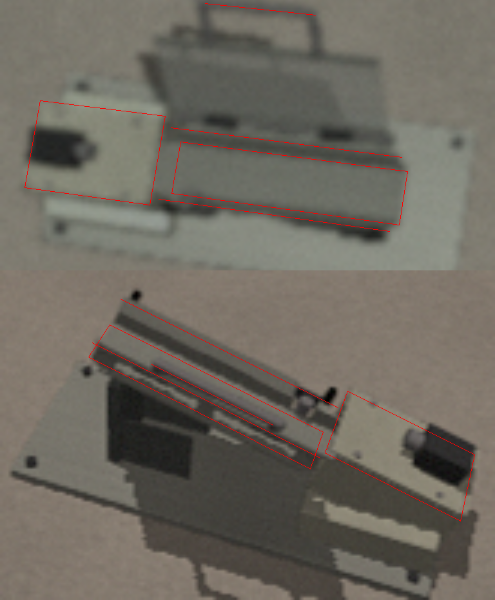

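Candidates in the top image are the black round large mount at (337,192), which I choose. The square block at (338,170), the small round one at (329,216), the green look-alike at (377,200) and the pink ones at (340,136), (377,175), (344,249) are all left alone. The crop confirms the middle black disc is the biggest, about 13 px. The chute overlay agrees in both views to about 3 mm.

```bash

python3 -m handwheel '60 0 -3.3 2 -7; 60 0 -3.3 2 0; 60 0 -3.3 2 0; 60 0 -3.3 2 0; 60 0 -3.3 2 0; 60 0 -3.3 2 0; 60 0 -3.3 2 0; 60 0 -3.3 2 0'
python3 -m handwheel '60 0 -3.3 2 0; 60 0 -3.3 2 0; 60 0 -3.3 2 0; 60 0 -3.3 2 0; 60 0 -3.3 2 0; 60 0 -3.3 2 0; 60 0 -3.3 2 0; 60 0 -3.3 2 0'
python3 -m handwheel '60 0 -3.3 2 0; 60 0 -3.3 2 0; 60 0 -3.3 2 0; 60 0 -3.3 2 0; 60 0 -3.3 2 0; 60 0 -3.3 2 0; 60 0 -3.3 2 0; 60 0 0 0 0'
```

```text
time_s: 0.77
tool_pos: [269.0, 265.4, 231.1]
eef_rot: [0.705, 0.053, 0.705, -0.053]
contact_force: [1.1, -0.4, -0.5]
finger_gap: 51.3
time_s: 1.43
tool_pos: [387.6, -19.7, 231.3]
eef_rot: [0.705, 0.053, 0.705, -0.053]
contact_force: [1.7, 1.3, 0.1]
finger_gap: 51.3
time_s: 2.1
tool_pos: [492.3, -272.1, 229.4]
eef_rot: [0.704, 0.054, 0.706, -0.054]
contact_force: [0.3, 0.2, -0.3]
finger_gap: 51.6
```

```bash
cat >> h.py <<'E'
def wpose():
    s=status.sense();q=s["eef_rot"];return np.array(s["tool_pos"]),Ro.from_quat([q[1],q[2],q[3],q[0]]).as_matrix(),s
def wrays(uv,p,R):
    c=eyes.camera_params("wrist");K=np.array(c["K"]);M=np.array(c["mount"])
    v=np.c_[np.asarray(uv,float).reshape(-1,2),np.ones(len(np.reshape(uv,(-1,2))))]@np.linalg.inv(K).T
    return R@M[:3,3]+p, v@M[:3,:3].T@R.T
E
python3 - <<'E'
from h import *
p,R,s=wpose();im,d=eyes.capture("wrist");im=im[...,::-1].copy()
hsv=cv2.cvtColor(im,cv2.COLOR_BGR2HSV);m=(hsv[...,2]<70).astype(np.uint8)
n,l,st,c=cv2.connectedComponentsWithStats(m)
for i in range(1,n):
    if 200<st[i,4]<20000:
        o,w=wrays(c[i],p,R);X=o+w[0]*(16-o[2])/w[0,2];print(st[i],c[i].round(1),X.round(1))
v,u=np.nonzero(d>0);o,w=wrays(np.c_[u,v],p,R)
P=o+w*d[v,u][:,None]
# top-face points of each mount
for zc,lo,hi in(("big",25.5,34),("low",20,26)):
    k=(P[:,2]>lo)&(P[:,2]<hi)&(P[:,0]>380)&(P[:,0]<640)&(P[:,1]<-200)&(P[:,1]>-380)
    print(zc,k.sum(),np.median(P[k],0).round(1),np.percentile(P[k],[2,98],0).round(1).tolist())
print(p.round(1),R[:,1].round(3));cv2.imwrite("pics/w1.png",im)
E
```

```text
[230 101  23  24 355] [241.  112.1] [ 429.7 -276.7   16. ]
[ 446  143   66   78 3610] [480.1 176.3] [553.8  10.   16. ]
[   0  148   51  100 2053] [ 18.  198.1] [ 491.9 -580.5   16. ]
[119 162  24  27 216] [134.5 171.3] [ 480.4 -421.3   16. ]
[214 164  32  34 704] [230.1 180.2] [ 510.4 -304.3   16. ]
[225 219  23  26 465] [235.6 231.3] [ 581.9 -309.7   16. ]
big 944 [ 509.  -302.9   29.6] [[425.6, -321.7, 25.6], [585.6, -272.3, 31.2]]
low 969 [ 496.6 -295.    24.6] [[417.8, -323.9, 21.4], [596.8, -265.3, 25.9]]
[ 492.3 -272.1  229.4] [ 0.153  0.988 -0.   ]
```

View pics/w1.png

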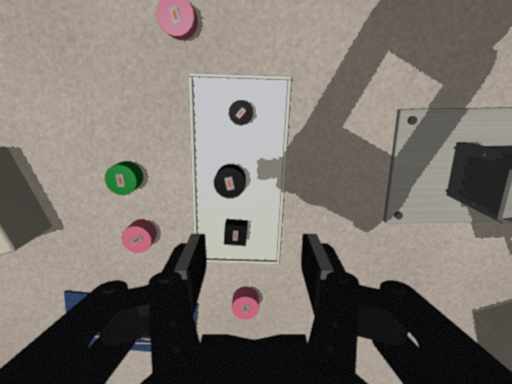

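```bash

python3 -m handwheel '75 2 -2.8 2.3 0; 75 4 0 0 0; 75 4 0 0 0; 75 4 0 0 0; 75 4 0 0 0; 75 2.5 0 0 0; 75 1.5 0 0 0; 75 0 0 0 0' 
python3 -m handwheel '0 0 0 0 0; 0 0 0 0 0; 0 0 0 0 0; 0 0 0 0 0; 0 0 0 0 0; 0 0 0 0 0' 40
```

```text
time_s: 2.82
tool_pos: [508.1, -296.1, 7.9]
eef_rot: [0.703, 0.054, 0.707, -0.052]
contact_force: [0.1, -0.7, -1.1]
finger_gap: 64.1
time_s: 3.32
tool_pos: [510.6, -298.5, 13.3]
eef_rot: [0.706, 0.053, 0.704, -0.054]
contact_force: [-0.1, 1.6, 8.8]
finger_gap: 38.9
```

```bash

python3 -m handwheel '0 0 0 0 0; 0 0 0 0 0' 
python3 -m handwheel '0 -2 0 0 0; 0 -3 0 0 0; 0 -3 0 0 0; 0 -3 0 0 0; 0 0 0 0 0;0 0 0 0 0' 
python3 - <<'E'
from h import *
p,R,s=wpose();im,d=eyes.capture("wrist");cv2.imwrite("pics/w2.png",im[...,::-1]);print(p,R.round(3),s["contact_force"],s["finger_gap"])
E
```

```text
time_s: 3.48
tool_pos: [510.6, -298.5, 13.2]
eef_rot: [0.706, 0.053, 0.704, -0.054]
contact_force: [-0.3, 2.5, 9.1]
finger_gap: 38.5
time_s: 3.98
tool_pos: [510.6, -298.6, 124.0]
eef_rot: [0.706, 0.052, 0.704, -0.054]
contact_force: [-0.8, -0.2, -1.7]
finger_gap: 38.2
[ 510.57278572 -298.62242033  123.99378513] [[ 0.004  0.15   0.989]
 [-0.003  0.989 -0.15 ]
 [-1.    -0.002  0.004]] [-0.75815027 -0.17898031 -1.68753446] 38.15221552739537
```

View pics/w2.png

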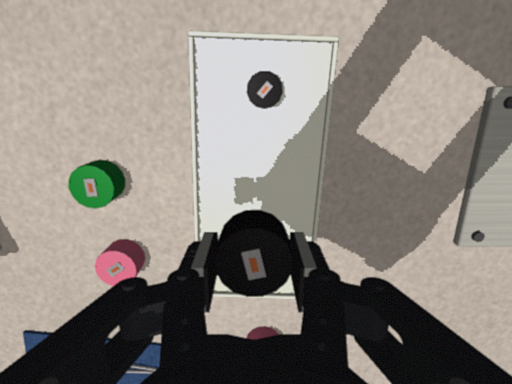

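```bash

python3 -m handwheel '0 -2 3.5 -0.1 0; 0 -2 3.5 -0.1 0; 0 -1.5 3.7 -0.1 0; 0 -1.5 3.7 -0.1 0; 0 0 3.8 -0.1 0; 0 0 3.8 -0.1 0; 0 0 3.8 -0.1 0; 0 0 3.8 -0.1 0' 
python3 -m handwheel '0 0 3.8 -0.1 0; 0 0 3.8 -0.1 0; 0 0 0 0 0; 0 0 0 0 0' 
python3 - <<'E'
from h import *
p,R,s=wpose();im,d=eyes.capture("wrist");im=im[...,::-1].copy();cv2.imwrite("pics/w3.png",im);np.save("pics/w3.npy",d)
print(p.round(1),s["contact_force"].round(1),s["finger_gap"])
q=np.load("chute.npy");C=Rch(q[3])
v,u=np.nonzero(d>0);o,w=wrays(np.c_[u,v],p,R);P=(o+w*d[v,u][:,None]-q[:3])@C
np.save("pics/w3P.npy",P)
for a in range(-190,0,20):   # z profile across y in slices of x
    k=(abs(P[:,0]-a)<10);row=[]
    for y in range(-40,44,4):
        j=k&(abs(P[:,1]-y)<2);row.append(int(round(np.median(P[j,2]))) if j.sum()>3 else None)
    print(a,row)
E
```

```text
time_s: 4.7
tool_pos: [545.7, -2.3, 190.4]
eef_rot: [0.705, 0.053, 0.706, -0.053]
contact_force: [0.5, -0.3, 0.2]
finger_gap: 38.4
time_s: 5.03
tool_pos: [555.3, 73.0, 190.1]
eef_rot: [0.705, 0.052, 0.706, -0.052]
contact_force: [-0.6, 0.4, -1.0]
finger_gap: 38.4
[555.3  73.  190.1] [-0.6  0.4 -1. ] 38.36477453479523
-190 [38, 29, None, 27, 23, 10, 3, 3, 3, 3, 3, 3, 3, 170, 3, 2, 16, 23, 27, 18, 18]
-170 [37, 29, None, 27, 23, 11, 3, 4, 152, 149, 149, 163, 164, 158, 140, 3, 18, -6, -7, -25, -101]
-150 [19, 38, 36, 28, 23, 12, 3, 3, 3, 148, 148, 148, 140, 148, 175, 183, 18, 22, -41, -73, -95]
-130 [17, 18, None, 28, 23, 12, 3, 4, 116, 116, 116, 116, 115, 182, 3, 198, 19, 22, -46, -90, -89]
-110 [None, None, None, 28, 23, 15, 119, 119, 119, 120, 120, 120, 119, 166, 180, 187, 19, 22, -40, -84, -83]
-90 [None, None, None, None, None, 3, 3, 123, 174, 170, 169, 170, 166, 170, 115, 3, 18, 22, -38, -78, -78]
-70 [None, None, None, None, None, 7, 3, 3, 176, 174, 4, 3, 3, 193, 169, -70, -71, 20, 26, -72, -72]
-50 [18, 18, 36, 28, 24, 14, 3, 3, 3, 3, 3, 3, 3, 3, 2, -64, -65, -64, 17, -64, -65]
-30 [38, 35, 36, 28, 25, 15, 3, 3, 3, 3, 3, 3, 3, 3, 3, -57, 15, 13, -57, -59, 8]
-10 [39, 30, 18, 29, 25, 15, 3, 3, 3, 3, 3, 3, 3, 3, 3, 2, 17, 17, -52, 17, 17]
```

View pics/w3.png

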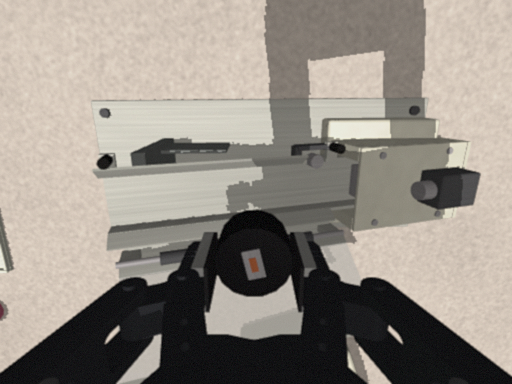

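```bash
python3 - <<'E'
from h import *
d=np.load("pics/w3.npy");im=cv2.imread("pics/w3.png");c=eyes.camera_params("wrist");K=np.array(c["K"]);M=np.array(c["mount"])
v,u=np.mgrid[205:300,212:296];v=v.ravel();u=u.ravel();D=d[v,u]
T=np.c_[(u-K[0,2])/K[0,0]*D,(v-K[1,2])/K[1,1]*D,D]@M[:3,:3].T+M[:3,3]
for uu,vv in((254,264),(235,258),(275,258),(254,245),(254,285),(254,230),(254,220)):
    k=(abs(u-uu)<3)&(abs(v-vv)<3);print(uu,vv,np.median(T[k],0).round(1))
k=(abs(u-254)<4);
for vv in range(206,300,6):
    j=k&(abs(v-vv)<2);print(vv,np.median(T[j],0).round(1),end=" ")
E
```

```text
254 264 [-17.2   0.7   1. ]
235 258 [-16.6  -8.7  -2. ]
275 258 [-16.4  11.1  -1.9]
254 245 [-16.5   0.7  -9.2]
254 285 [-16.3   0.7  13.9]
254 230 [-16.3   0.7 -17.4]
254 220 [ -6.7   0.8 -18.2]
206 [105.4   1.1  17.1] 212 [  3.5   0.8 -18.3] 218 [ -4.4   0.8 -18.2] 224 [-11.7   0.7 -18.1] 230 [-16.3   0.7 -17.3] 236 [-16.3   0.7 -14. ] 242 [-16.3   0.7 -10.7] 248 [-16.3   0.7  -7.4] 254 [-17.1   0.7  -4.5] 260 [-17.2   0.7  -1.4] 266 [-17.1   0.7   2.2] 272 [-17.1   0.7   5.6] 278 [-16.7   0.7   9.1] 284 [-16.4   0.7  13.2] 290 [-16.2   0.8  16.8] 296 [-16.1   0.8  20.6]
```

```bash

python3 -m handwheel '0 2 0 -0.25 0; 0 3 0 0 0; 0 2.5 0 0 0; 0 0.8 0 0 0; 0 0 0 0 0;0 0 0 0 0' 
python3 -m handwheel '0 0.1 0 0 0; 0 0.1 0 0 0; 0 0 0 0 0'
```

```text
time_s: 5.58
tool_pos: [553.5, 70.8, 109.0]
eef_rot: [0.705, 0.054, 0.705, -0.054]
contact_force: [0.2, 0.8, 0.6]
finger_gap: 38.5
time_s: 5.83
tool_pos: [553.7, 71.5, 107.2]
eef_rot: [0.706, 0.053, 0.705, -0.053]
contact_force: [1.0, -0.6, -0.8]
finger_gap: 38.2
```

```bash

python3 -m handwheel '0 0.3 0 -0.1 0; 0 0.2 0 0 0; 0 0.1 0 0 0; 0 0 0 0 0' 
python3 -m handwheel '0 0.1 0 0 0; 0 0.1 0 0 0; 0 0 0 0 0'
```

```text
time_s: 6.17
tool_pos: [552.1, 71.8, 100.0]
eef_rot: [0.705, 0.053, 0.705, -0.053]
contact_force: [-0.4, 0.2, -1.1]
finger_gap: 37.9
time_s: 6.42
tool_pos: [552.5, 71.7, 98.8]
eef_rot: [0.705, 0.053, 0.705, -0.053]
contact_force: [-2.2, -0.1, 8.1]
finger_gap: 38.4
```

```bash

python3 -m handwheel '55 0 0 0 0; 55 0 0 0 0; 55 0 0 0 0; 55 0 0 0 0;55 0 0 0 0;55 -1 0 0 0; 55 -2 0 0 0; 55 -3 0 0 0' 
python3 -m handwheel '0 -1 -4 0 0; 0 0 -1 0 0; 0 0 0 0 0;0 0 0 0 0;0 0 0 0 0'
python3 - <<'E'
from h import *
p,R,s=wpose();im,d=eyes.capture("wrist");im=im[...,::-1].copy();cv2.imwrite("pics/w4.png",im)
print(p.round(1),s["contact_force"].round(1),s["finger_gap"])
q=np.load("chute.npy");C=Rch(q[3]);q[:3]+=C@np.array([0,2,3.]);np.save("chute2.npy",q);print(q.round(3),"tcp chute",((p-q[:3])@C).round(1))
v,u=np.nonzero(d>0);o,w=wrays(np.c_[u,v],p,R);P=(o+w*d[v,u][:,None]-q[:3])@C
dark=im[v,u].max(1)<70
k=dark&(abs(P[:,1])<24)&(P[:,2]>18)&(P[:,2]<32)&(P[:,0]>-140)&(P[:,0]<-25)
print(k.sum(),np.percentile(P[k],[1,50,99],0).round(1))
A=np.c_[P[k][:,:2],np.ones(k.sum())];print(np.linalg.lstsq(A,P[k][:,2],rcond=None)[0].round(3))
E
```

```text
time_s: 7.08
tool_pos: [551.2, 71.6, 157.6]
eef_rot: [0.704, 0.053, 0.706, -0.053]
contact_force: [0.1, 0.7, 0.1]
finger_gap: 46.8
time_s: 7.5
tool_pos: [544.6, 22.7, 168.0]
eef_rot: [0.705, 0.053, 0.705, -0.053]
contact_force: [-0.3, -0.5, -0.2]
finger_gap: 0.0
[544.6  22.7 168. ] [-0.3 -0.5 -0.2] 0.021333840429984492
[565.548 147.004  63.516   1.42 ] tcp chute [-150.     2.    65.7]
1820 [[-98.5 -17.5  18.6]
 [-82.7   2.9  24.8]
 [-61.1  20.1  26.2]]
[ 0.04  -0.032 27.702]
```

View pics/w4.png

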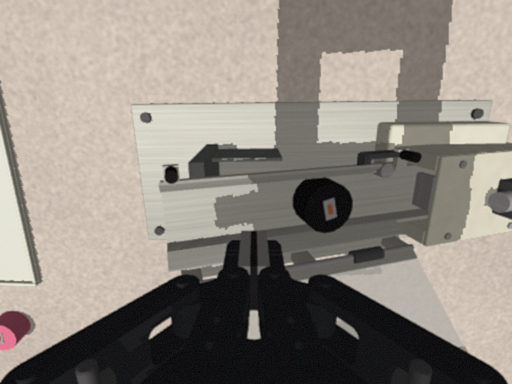

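```bash

python3 -m handwheel '0 3 0 0.2 0; 0 2 0 0 0; 0 0.8 0 0 0; 0 0 0 0 0;0 0 0 0 0' 
python3 -m handwheel '0 0.1 0 0 0; 0 0.1 0 0 0; 0 0 0 0 0' 
```

```text
time_s: 7.97
tool_pos: [546.9, 22.4, 110.7]
eef_rot: [0.705, 0.053, 0.705, -0.053]
contact_force: [0.4, 0.2, 0.9]
finger_gap: -0.3
time_s: 8.22
tool_pos: [547.0, 22.0, 109.0]
eef_rot: [0.705, 0.053, 0.705, -0.053]
contact_force: [-0.7, 0.0, 0.4]
finger_gap: 0.0
```

```bash

python3 -m handwheel '0 0.2 0.7 0 0; 0 0.2 0.7 0 0; 0 0.2 0.7 0 0; 0 0.2 0.7 0 0; 0 0.2 0.7 0 0; 0 0.2 0.7 0 0; 0 0 0 0 0'
python3 -m handwheel '0 0.15 0.5 0 0; 0 0.14 0.5 0 0;  0 0 0 0 0'
python3 -m handwheel '0 0.15 0.5 0 0; 0 0.14 0.5 0 0;  0 0 0 0 0'
```

```text
time_s: 8.8
tool_pos: [553.0, 64.9, 95.7]
eef_rot: [0.705, 0.053, 0.705, -0.053]
contact_force: [0.0, 0.3, -0.4]
finger_gap: 0.1
time_s: 9.05
tool_pos: [554.5, 74.1, 93.1]
eef_rot: [0.705, 0.053, 0.705, -0.053]
contact_force: [1.0, 0.6, 0.6]
finger_gap: -0.1
time_s: 9.3
tool_pos: [556.0, 84.0, 90.2]
eef_rot: [0.705, 0.053, 0.705, -0.053]
contact_force: [0.4, 0.5, -0.4]
finger_gap: -0.1
```

```bash

for i in 1; do :; done
python3 -m handwheel '0 0.1 0.3 0 0; 0 0 0 0 0'
python3 -m handwheel '0 0.1 0.3 0 0; 0 0 0 0 0'
python3 -m handwheel '0 0.1 0.3 0 0; 0 0 0 0 0'
python3 -m handwheel '0 0.1 0.3 0 0; 0 0 0 0 0'
python3 -m handwheel '0 0.1 0.3 0 0; 0 0 0 0 0'
```

```text
time_s: 9.47
tool_pos: [556.5, 86.6, 89.3]
eef_rot: [0.705, 0.053, 0.705, -0.053]
contact_force: [0.1, -0.2, -1.0]
finger_gap: -0.3
time_s: 9.63
tool_pos: [557.0, 89.5, 88.4]
eef_rot: [0.705, 0.053, 0.705, -0.053]
contact_force: [0.5, 0.9, -0.2]
finger_gap: 0.1
time_s: 9.8
tool_pos: [557.4, 92.5, 87.4]
eef_rot: [0.705, 0.053, 0.705, -0.053]
contact_force: [-0.4, -0.2, -0.1]
finger_gap: -0.0
time_s: 9.97
tool_pos: [557.8, 95.5, 86.4]
eef_rot: [0.705, 0.053, 0.705, -0.053]
contact_force: [-0.1, 1.1, 0.3]
finger_gap: -0.3
time_s: 10.13
tool_pos: [558.3, 98.5, 85.3]
eef_rot: [0.705, 0.053, 0.705, -0.053]
contact_force: [0.7, 0.0, -0.1]
finger_gap: -0.2
```

```bash
python3 - <<'E'
from h import *
p,R,s=wpose();im,d=eyes.capture("wrist");im=im[...,::-1].copy();cv2.imwrite("pics/w5.png",im)
q=np.load("chute2.npy");C=Rch(q[3]);print("tcp chute",((p-q[:3])@C).round(1),s["contact_force"].round(1))
v,u=np.nonzero(d>0);o,w=wrays(np.c_[u,v],p,R);P=(o+w*d[v,u][:,None]-q[:3])@C
dark=im[v,u].max(1)<70
k=dark&(abs(P[:,1])<24)&(P[:,2]>18)&(P[:,2]<30)&(P[:,0]>-90)&(P[:,0]<20)
print(k.sum(),np.percentile(P[k],[1,50,99],0).round(1))
E
```

```text
tcp chute [-53.2  -0.1   7.4] [ 0.7  0.  -0.1]
3542 [[-70.3 -14.6  18.4]
 [-29.    6.7  24.7]
 [ -5.1  18.7  29.3]]
```

```bash

python3 -m handwheel '0 0.08 0.3 0 0; 0 0 0 0 0'
python3 -m handwheel '0 0.08 0.3 0 0; 0 0 0 0 0'
python3 -m handwheel '0 0.08 0.3 0 0; 0 0 0 0 0'
python3 -m handwheel '0 0.05 0.2 0 0; 0 0 0 0 0'
python3 -m handwheel '0 0.05 0.2 0 0; 0 0 0 0 0'
```

```text
time_s: 10.35
tool_pos: [558.7, 101.4, 84.5]
eef_rot: [0.705, 0.053, 0.705, -0.053]
contact_force: [0.2, 0.8, 0.3]
finger_gap: 0.5
time_s: 10.52
tool_pos: [559.2, 104.4, 83.8]
eef_rot: [0.705, 0.053, 0.705, -0.053]
contact_force: [-0.0, 0.5, 0.3]
finger_gap: 0.0
time_s: 10.68
tool_pos: [559.6, 107.4, 82.9]
eef_rot: [0.705, 0.053, 0.705, -0.053]
contact_force: [-0.3, 0.4, 0.2]
finger_gap: 0.1
time_s: 10.85
tool_pos: [560.0, 109.2, 82.5]
eef_rot: [0.705, 0.053, 0.705, -0.053]
contact_force: [0.2, -0.8, -0.4]
finger_gap: 0.1
time_s: 11.02
tool_pos: [560.3, 111.2, 82.0]
eef_rot: [0.705, 0.053, 0.705, -0.053]
contact_force: [0.5, -0.8, -0.4]
finger_gap: 0.1
```

```bash
python3 - <<'E'
from h import *
p,R,s=wpose();im,d=eyes.capture("wrist");im=im[...,::-1].copy();cv2.imwrite("pics/w6.png",np.hstack([cv2.imread("pics/w5.png")[130:320,150:450],im[130:320,150:450]]));
q=np.load("chute2.npy");C=Rch(q[3])
for n in("tcp",):print("tcp chute",((p-q[:3])@C).round(1),s["contact_force"].round(1))
E
```

```text
tcp chute [-39.9  -0.2   7.8] [ 0.5 -0.8 -0.4]
```

View pics/w6.png

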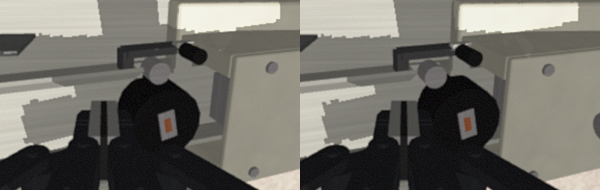

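```bash

python3 -m handwheel '0 0.05 0.2 0 0; 0 0 0 0 0'
python3 -m handwheel '0 0.06 0.2 0 0; 0 0 0 0 0'
python3 -m handwheel '0 0.06 0.2 0 0; 0 0 0 0 0'
```

```text
time_s: 11.23
tool_pos: [560.6, 113.2, 81.5]
eef_rot: [0.705, 0.053, 0.705, -0.053]
contact_force: [0.2, 0.3, -0.2]
finger_gap: 0.2
time_s: 11.4
tool_pos: [560.9, 115.2, 80.9]
eef_rot: [0.705, 0.053, 0.705, -0.053]
contact_force: [-0.0, 0.4, 0.1]
finger_gap: -0.2
time_s: 11.57
tool_pos: [561.1, 117.1, 80.3]
eef_rot: [0.705, 0.053, 0.705, -0.053]
contact_force: [-0.0, -0.1, -0.1]
finger_gap: 0.2
```

```bash

python3 -m handwheel '0 0.06 0.2 0 0; 0 0 0 0 0'
python3 -m handwheel '0 0.06 0.2 0 0; 0 0 0 0 0'
python3 -m handwheel '0 0.06 0.2 0 0; 0 0 0 0 0'
```

```text
time_s: 11.73
tool_pos: [561.5, 119.1, 79.7]
eef_rot: [0.705, 0.053, 0.705, -0.053]
contact_force: [-0.2, 0.9, -0.2]
finger_gap: -0.1
time_s: 11.9
tool_pos: [561.8, 120.9, 79.2]
eef_rot: [0.705, 0.053, 0.705, -0.053]
contact_force: [-1.3, -2.9, 1.2]
finger_gap: -0.2
time_s: 12.07
tool_pos: [562.2, 122.4, 78.8]
eef_rot: [0.705, 0.053, 0.705, -0.054]
contact_force: [-1.2, -6.6, 3.7]
finger_gap: -0.2
```

```bash

python3 -m handwheel '0 0.03 0.1 0 0; 0 0 0 0 0; 0 0 0 0 0; 0 0 0 0 0'
python3 -m handwheel '0 -0.05 -0.2 0 0; 0 -0.1 -0.3 0 0; 0 -0.3 -1 0 0; 0 -0.3 -1 0 0; 0 -3 0 0 0; 0 -4 0 0 0; 0 -4 0 0 0; 0 0 0 0 0'
python3 - <<'E'
from h import *
p,R,s=wpose();im,d=eyes.capture("wrist");im=im[...,::-1].copy();cv2.imwrite("pics/w7.png",im)
q=np.load("chute2.npy");C=Rch(q[3]);print("tcp chute",((p-q[:3])@C).round(1),p,R[:,1].round(3))
v,u=np.nonzero(d>0);o,w=wrays(np.c_[u,v],p,R);P=(o+w*d[v,u][:,None]-q[:3])@C
k=(im[v,u].max(1)<70)&(abs(P[:,1])<20)&(P[:,2]>20)&(P[:,2]<30)&(P[:,0]>-60)&(P[:,0]<20)
print(k.sum(),np.percentile(P[k],[2,50,98],0).round(1))
# bar from top & predicted
a=2.27;B=np.array([-99,-40+120*np.cos(a),31.5+120*np.sin(a)]);print("bar",(C@B+q[:3]).round(1))
A=np.array([-99,80,31.5]);print("shut bar",(C@A+q[:3]).round(1))
T,dt=eyes.capture("top");T=T[...,::-1].copy();np.save("pics/top1.npy",dt);cv2.imwrite("pics/top1.png",T)
v,u=np.mgrid[100:150,190:260];v=v.ravel();u=u.ravel();P=(cloud("top",dt[v,u],u,v)-q[:3])@C
k=(P[:,2]>95)&(P[:,2]<150)&(P[:,1]<-105)&(P[:,1]>-135)
print("bar pts",k.sum(),np.percentile(P[k],[5,50,95],0).round(1))
E
```

```text
time_s: 12.4
tool_pos: [562.4, 123.0, 78.6]
eef_rot: [0.705, 0.053, 0.705, -0.054]
contact_force: [-2.5, -9.3, 5.6]
finger_gap: -0.3
time_s: 13.07
tool_pos: [560.6, 98.4, 204.1]
eef_rot: [0.709, 0.054, 0.701, -0.053]
contact_force: [1.8, 0.3, 2.2]
finger_gap: 0.5
tcp chute [-85.7  -2.4 121.7] [560.60762782  98.38314298 204.12062213] [0.15  0.989 0.002]
938 [[-20.1 -18.   21. ]
 [ -6.8   1.3  24.8]
 [  8.4  18.4  26.1]]
bar [672.3  68.9 209.4]
shut bar [473.5  73.5 121.1]
bar pts 64 [[-142.9 -123.3  112.5]
 [ -90.8 -119.2  124.7]
 [ -50.5 -108.8  129.6]]
```

```bash

python3 -m handwheel '45 -1 0 0 7; 45 -1 0 0 7; 45 -1 0 0 7; 45 -1 0 0 7; 45 -1 0 0 7; 45 -1 0 0 7; 45 -1 0 0 7; 45 0 0 0 7'
python3 -m handwheel '45 0 0 0 7; 45 0 0 0 7; 45 0 0 0 7; 45 0 0 0 7; 45 0 0 0 6; 45 0 0 0 0; 45 0 0 0 0'
cat > f.py <<'E'
from h import *
import sys
p,R,s=wpose();q=np.load("chute2.npy");C=Rch(q[3])
a=float(sys.argv[1]);off=float(sys.argv[2])  # bar angle, TCP below bar (mm)
B=C@np.array([-99,-40+120*np.cos(a),31.5+120*np.sin(a)])+q[:3];B[2]-=off
print("tcp",p.round(1),"chute",((p-q[:3])@C).round(1),"F",s["contact_force"].round(1),"gap",round(s["finger_gap"],1),"toolaxes y",R[:,1].round(3))
print("to bar, tool mm",(R.T@(B-p)).round(1))
Y=np.array([-np.sin(q[3]),np.cos(q[3]),0]);print("yaw err deg",np.degrees(np.arcsin(np.cross(-Y,R[:,1])[2])).round(2))
E
python3 f.py 2.27 0
```

```text
time_s: 13.83
tool_pos: [558.5, 98.6, 266.6]
eef_rot: [0.597, 0.38, 0.596, -0.38]
contact_force: [-0.2, 0.8, 0.5]
finger_gap: 38.3
time_s: 14.42
tool_pos: [558.2, 98.8, 264.9]
eef_rot: [-0.462, -0.535, -0.462, 0.536]
contact_force: [-1.0, 0.5, 0.9]
finger_gap: 38.5
tcp [558.2  98.8 264.9] chute [-102.4    0.   180.1] F [-1.   0.5  0.9] gap 38.5 toolaxes y [ 0.989 -0.147 -0.001]
to bar, tool mm [ 55.4 117.3  12.7]
yaw err deg 0.18
```

```bash

python3 -m handwheel '45 0 2.9 0.3 0; 45 0 2.9 0.3 0; 45 0 2.9 0.3 0; 45 0 2.9 0.3 0; 45 0 0 0 0; 45 0 0 0 0'
cat >> f.py <<'E'
if len(sys.argv)>3:
    im,d=eyes.capture("wrist");cv2.imwrite("pics/%s.png"%sys.argv[3],im[...,::-1])
    v,u=np.nonzero(d>0);o,w=wrays(np.c_[u,v],p,R);P=(o+w*d[v,u][:,None]-q[:3])@C
    y0,z0=-40+120*np.cos(a),31.5+120*np.sin(a)
    k=(abs(P[:,1]-y0)<14)&(abs(P[:,2]-z0)<12)&(P[:,0]>-170)&(P[:,0]<-30)
    print("exp",y0.round(1),z0.round(1),k.sum(),np.percentile(P[k],[3,50,97],0).round(1).tolist())
E
python3 f.py 2.27 0 w8
```

```text
time_s: 14.92
tool_pos: [672.0, 69.1, 263.9]
eef_rot: [-0.461, -0.535, -0.462, 0.536]
contact_force: [-1.1, 0.3, 0.3]
finger_gap: 38.3
tcp [672.   69.1 263.9] chute [-113.9 -116.9  175.8] F [-1.1  0.3  0.3] gap 38.3 toolaxes y [ 0.989 -0.147 -0.003]
to bar, tool mm [54.5  0.5  0.1]
yaw err deg 0.16
exp -117.2 123.3 1683 [[-141.4, -121.4, 113.9], [-94.3, -117.0, 125.6], [-49.1, -106.4, 127.3]]
```

```bash

python3 -m handwheel '45 2.5 0 0 0; 45 2.5 0 0 0; 45 1.3 0 0 0; 45 0.6 0 0 0; 45 0 0 0 0; 45 0 0 0 0'
python3 -m handwheel '0 0 0 0 0; 0 0 0 0 0; 0 0 0 0 0; 0 0 0 0 0; 0 0 0 0 0' 25
python3 f.py 2.27 14
```

```text
time_s: 15.47
tool_pos: [671.4, 69.9, 198.1]
eef_rot: [0.461, 0.536, 0.461, -0.536]
contact_force: [0.7, 1.1, 0.5]
finger_gap: 38.3
time_s: 15.88
tool_pos: [671.9, 69.7, 197.7]
eef_rot: [0.461, 0.537, 0.46, -0.536]
contact_force: [4.5, 0.2, 6.6]
finger_gap: 6.8
tcp [671.9  69.7 197.7] chute [ -95.1 -116.7  112.3] F [4.5 0.2 6.6] gap 6.8 toolaxes y [ 0.989 -0.15   0.002]
to bar, tool mm [2.3 0.5 0.7]
yaw err deg -0.0
```

```bash
python3 - <<'E'
import numpy as np
a=2.27-0.1*np.arange(0,24);a[-1]=0;a=np.clip(a,0,9)
y=12*np.cos(a);z=12*np.sin(a)
for i in range(23): 
    dy,dz=y[i+1]-y[i],z[i+1]-z[i];print(round(a[i+1],2),*np.round([-dz*.961,-dy,-dz*.2756],2))
E
```

```text
2.17 -0.7 -0.96 -0.2
2.07 -0.6 -1.02 -0.17
1.97 -0.5 -1.08 -0.14
1.87 -0.39 -1.13 -0.11
1.77 -0.28 -1.16 -0.08
1.67 -0.17 -1.19 -0.05
1.57 -0.06 -1.2 -0.02
1.47 0.06 -1.2 0.02
1.37 0.17 -1.19 0.05
1.27 0.29 -1.16 0.08
1.17 0.4 -1.13 0.11
1.07 0.5 -1.08 0.14
0.97 0.6 -1.02 0.17
0.87 0.7 -0.95 0.2
0.77 0.79 -0.88 0.23
0.67 0.87 -0.79 0.25
0.57 0.94 -0.7 0.27
0.47 1.0 -0.6 0.29
0.37 1.05 -0.49 0.3
0.27 1.09 -0.38 0.31
0.17 1.12 -0.26 0.32
0.07 1.14 -0.14 0.33
0.0 0.81 -0.03 0.23
```

```bash

python3 -m handwheel '0 -0.7 -0.96 -0.2 0; 0 -0.6 -1.02 -0.17 0; 0 -0.5 -1.08 -0.14 0; 0 -0.39 -1.13 -0.11 0; 0 0 0 0 0'
python3 f.py 1.87 12 | tail -3
```

```text
time_s: 16.3
tool_pos: [629.1, 82.5, 219.7]
eef_rot: [-0.461, -0.536, -0.461, 0.536]
contact_force: [0.4, -3.6, 5.0]
finger_gap: 6.5
tcp [629.1  82.5 219.7] chute [-95.2 -72.5 135.2] F [ 0.4 -3.6  5. ] gap 6.5 toolaxes y [ 0.989 -0.15  -0.   ]
to bar, tool mm [0.4 2.9 0.7]
yaw err deg 0.02
```

```bash

python3 -m handwheel '0 -0.28 -1.1 -0.08 0; 0 -0.15 -1.16 -0.05 0; 0 -0.04 -1.18 -0.02 0; 0 0.06 -1.2 0.02 0; 0 0.18 -1.17 0.05 0; 0 0.29 -1.13 0.08 0; 0 0 0 0 0'
python3 f.py 1.27 12 | tail -3
```

```text
time_s: 16.88
tool_pos: [560.1, 92.6, 217.9]
eef_rot: [-0.461, -0.536, -0.461, 0.537]
contact_force: [-1.5, -3.3, 2.7]
finger_gap: 6.9
tcp [560.1  92.6 217.9] chute [-95.1  -2.8 133.4] F [-1.5 -3.3  2.7] gap 6.9 toolaxes y [ 0.989 -0.15  -0.001]
to bar, tool mm [-1.3  1.6  0.3]
yaw err deg 0.01
```

```bash

python3 -m handwheel '0 0.35 -1.1 0.11 0; 0 0.45 -1.06 0.14 0; 0 0.58 -1.02 0.17 0; 0 0.68 -0.95 0.2 0; 0 0.77 -0.88 0.23 0; 0 0.86 -0.79 0.25 0; 0 0 0 0 0'
python3 f.py 0.67 12 | tail -3
```

```text
time_s: 17.47
tool_pos: [501.0, 90.2, 179.6]
eef_rot: [-0.46, -0.535, -0.462, 0.537]
contact_force: [-3.0, -3.0, 1.4]
finger_gap: 6.6
tcp [501.   90.2 179.6] chute [-95.3  55.3  93.4] F [-3.  -3.   1.4] gap 6.6 toolaxes y [ 0.989 -0.15  -0.003]
to bar, tool mm [-1.2  1.3  0.1]
yaw err deg 0.0
```

```bash

python3 -m handwheel '0 0.9 -0.65 0.27 0; 0 0.98 -0.57 0.29 0; 0 1.03 -0.47 0.3 0; 0 1.07 -0.37 0.31 0; 0 1.1 -0.25 0.32 0; 0 1.1 -0.13 0.33 0; 0 0 0 0 0'
python3 f.py 0.07 12 | tail -3
```

```text
time_s: 18.05
tool_pos: [474.3, 75.8, 117.1]
eef_rot: [-0.46, -0.535, -0.462, 0.538]
contact_force: [-10.1, -0.0, 0.4]
finger_gap: 6.7
tcp [474.3  75.8 117.1] chute [-95.6  79.6  28.3] F [-10.1  -0.    0.4] gap 6.7 toolaxes y [ 0.989 -0.15  -0.004]
to bar, tool mm [-0.  -0.1  0.1]
yaw err deg -0.01
```

```bash

python3 -m handwheel '0 0.3 -0.1 0.09 0; 0 0.2 0 0.06 0; 0 0.2 0 0.06 0;0 0 0 0 0'
python3 -m handwheel '0 0.1 0 0.03 0; 0 0.1 0 0.03 0;0 0 0 0 0'
python3 f.py 0.0 12 | tail -3
```

```text
time_s: 18.38
tool_pos: [473.7, 74.4, 111.8]
eef_rot: [-0.46, -0.535, -0.462, 0.537]
contact_force: [-9.4, -1.1, 0.9]
finger_gap: 6.7
time_s: 18.63
tool_pos: [473.6, 73.9, 109.9]
eef_rot: [-0.46, -0.535, -0.462, 0.537]
contact_force: [-9.7, -1.2, -0.0]
finger_gap: 6.6
tcp [473.6  73.9 109.9] chute [-95.6  79.9  20.9] F [-9.7 -1.2 -0. ] gap 6.6 toolaxes y [ 0.989 -0.15  -0.003]
to bar, tool mm [ 0.8 -0.1  0.4]
yaw err deg 0.01
```

```bash

python3 -m handwheel '0 0.1 0.1 0.03 0; 0 0 0 0 0;0 0 0 0 0'
python3 -m handwheel '0 0.1 0 0.03 0; 0 0 0 0 0;0 0 0 0 0'
python3 -m handwheel '0 0.1 0 0.03 0; 0 0 0 0 0;0 0 0 0 0'
```

```text
time_s: 18.88
tool_pos: [473.6, 73.5, 108.6]
eef_rot: [-0.46, -0.535, -0.462, 0.538]
contact_force: [-16.1, -1.1, 0.8]
finger_gap: 6.8
time_s: 19.13
tool_pos: [473.6, 73.2, 107.7]
eef_rot: [-0.46, -0.535, -0.462, 0.538]
contact_force: [-16.7, -0.9, 2.0]
finger_gap: 6.8
time_s: 19.38
tool_pos: [473.5, 73.0, 106.8]
eef_rot: [-0.46, -0.535, -0.462, 0.538]
contact_force: [-17.7, 1.5, 3.3]
finger_gap: 6.8
```

```bash

python3 -m handwheel '0 0 -0.2 0 0; 0 0 0 0 0;0 0 0 0 0'
python3 -m handwheel '0 0.1 0 0.03 0; 0 0.1 0 0.03 0;0 0 0 0 0'
```

```text
time_s: 19.63
tool_pos: [473.5, 73.2, 107.5]
eef_rot: [-0.461, -0.536, -0.461, 0.536]
contact_force: [-6.3, 1.0, 1.9]
finger_gap: 6.6
time_s: 19.88
tool_pos: [473.4, 72.6, 105.5]
eef_rot: [-0.461, -0.536, -0.461, 0.536]
contact_force: [-6.9, 2.8, 6.8]
finger_gap: 7.0
```

```bash

python3 -m handwheel '25 0 0 0 0; 25 0 0 0 0;25 0 0 0 0;25 0 0 0 0'
python3 f.py 0.0 12 | tail -3
python3 -m handwheel '25 -0.5 0 0 0; 25 -1 0 0 0;25 -3 0 0 0;25 -4 0 0 0; 25 -4 0 0 0; 25 -4 0 0 0; 25 0 0 0 0; 25 0 0 0 0'
python3 f.py 0.0 12 w9
python3 - <<'E'
from h import *
q=np.load("chute2.npy");C=Rch(q[3])
im,d=eyes.capture("scene");cv2.imwrite("pics/s9.png",im[...,::-1])
t,_=eyes.capture("top");t=t[...,::-1]
w=cv2.imread("pics/w9.png")
cv2.imwrite("pics/fin.png",np.vstack([np.hstack([cv2.resize(im[150:270,205:375,::-1],(400,282)),cv2.resize(t[120:220,150:292],(400,282))]),cv2.resize(w,(424,318)) if 0 else cv2.copyMakeBorder(cv2.resize(w,(424,318)),0,0,0,376,cv2.BORDER_CONSTANT)]))
E
```

```text
time_s: 20.22
tool_pos: [473.9, 72.3, 105.5]
eef_rot: [0.461, 0.536, 0.461, -0.536]
contact_force: [0.1, -0.5, 0.6]
finger_gap: 21.4
tcp [473.9  72.3 105.5] chute [-95.8  79.4  16.2] F [ 0.1 -0.5  0.6] gap 21.4 toolaxes y [ 0.989 -0.15   0.   ]
to bar, tool mm [-3.6 -0.6 -1.1]
yaw err deg -0.0
time_s: 20.88
tool_pos: [474.4, 72.3, 273.4]
eef_rot: [0.462, 0.537, 0.46, -0.535]
contact_force: [0.1, -0.6, -0.9]
finger_gap: 21.1
tcp [474.4  72.3 273.4] chute [-142.    78.9  177.7] F [ 0.1 -0.6 -0.9] gap 21.1 toolaxes y [ 0.989 -0.15   0.005]
to bar, tool mm [164.4  -1.9  -0.9]
yaw err deg 0.0
exp 80.0 31.5 869 [[-144.7, 67.5, 32.9], [-95.0, 79.0, 35.5], [-50.7, 84.1, 37.2]]
```

View pics/fin.png

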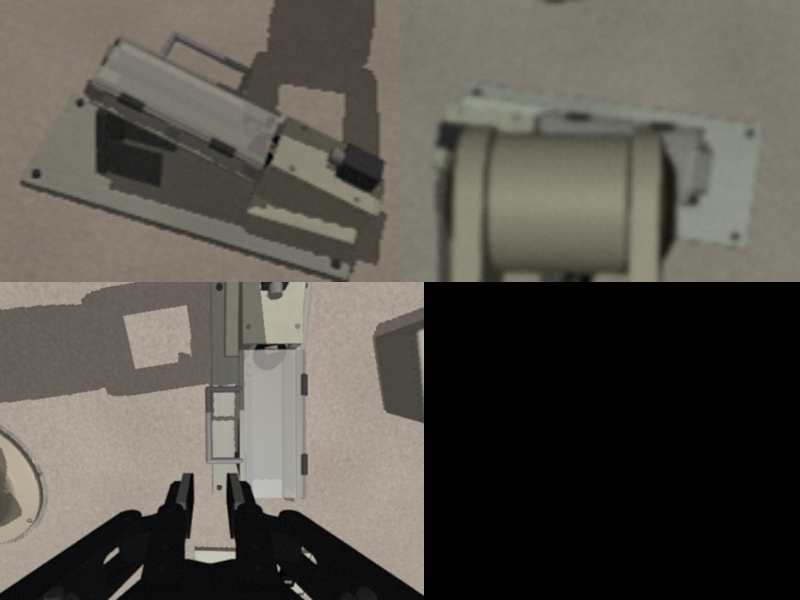

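```bash
python3 -c "
from plant import r
print(r.sign_off())"
```

```text
the job is handed in; nothing more can be done
None
```

I loaded the large black mount face up into the chute, pushed it to the escapement stop, and eased the dust flap shut. I handed the job in at about 21 s, inside the 67 s limit.

- **Stop:** I felt it with the mount's centre at about chute x = 0 mm. Contact force rose from about 3 to 7 to 11 N over the last few millimetres, below the 20 N limit. After I backed off, the mount's trailing edge still stood at about x = -20 mm, which fits it resting on the stop.
- **Flap:** I gripped the handle bar and led it down its arc at about 1 rad/s, then pressed it home at about 7 N. After release the bar's top surface read chute z = 35.5 mm, where 35.5 mm is expected when shut. The last pictures show the flap lying over the channel.
- **At the end:** the arm was clear of everything, with contact force at noise level.
- **Not confirmed:**
  - The check roller's click was too faint to tell from force noise (about 1 N). I only saw in the images that the mount had passed the roller.
  - I did not re-measure the other two mounts and the dish at the end. I never touched the dish, and the arm came near the small and square mounts only at pickup, where the lift showed nothing wrong with them.

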